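Dip the filler's bore and set its stop pin

ROBOT

A 6-joint arm with a two-finger parallel gripper is mounted at the origin on the work surface. World frame = base frame: x ahead of the robot, y to its left, z up, the work surface at z = 0. Lengths are in m, angles in degrees, forces in N, time in s.
With the tool pointing down it reaches from about 0.325 to 0.85 m from the base axis. Payload 15.5 kg.
Tool frame: the origin (TCP) lies midway between the tips of the shut fingers; the grasp point (between the pads) lies 19 mm behind it; y points along the fingers, x is the direction in which the jaws open and shut, and the axes are right-handed (so a half turn about y gives the same grasp; the last joint's range is limited). The gripper opens to 91 mm and grips with 3 to 60 N. Pads are 32 mm wide; open, the fingers measure 118 mm over their backs; the gripper's body (76 mm by 178 mm) begins 60 mm behind the grasp point.
Start: joints at [-77.493, 28.281, 77.091, -0, 74.628, -5.472], TCP at [0.193, -0.594, 0.214] pointing down, gripper open.
Joint ranges: [-166.48, 166.48], [-47.26, 123.95], [12.59, 153.08], [-70.14, 250.14], [6.76, 159.57], [-176.63, 176.63]. Speed limits (degrees/s): [108.29, 108.29, 147.25, 172.46, 172.46, 172.46].

INTERFACE

Orientations are given as a 3x3 rotation matrix whose columns are the frame's x, y, z axes.
In Python, from bench import ctrl gives the robot as it stands. The module is installed in compiled form; this text tells all that it offers. Calls block until the motion is done:
- ctrl.goto(position, orientation): joint-space move of the TCP to a pose.
- ctrl.move_l(position, vel=0.15, ori=None, contact_N=None): straight line of the TCP; ori=None keeps the orientation; vel is the mean speed in m/s. With contact_N (N) it stops when the force on the tool has changed by that much, and returns True; else False.
- ctrl.movej(angles): joint-space move.
- ctrl.command_gripper(opening): opening from 0.0 (shut) to 1.0 (fully open); the grip force is fixed at half the most; returns when the fingers have stopped.
- ctrl.sleep(seconds).
- ctrl.ik(position, orientation): joint angles nearest the present ones, or None.
- ctrl.read_camera(name): name is "scene" or "top"; returns the picture (480x640x3 uint8, blue, green, red); there is no depth.
- ctrl.camera_params(name): a dict with "fx", "fy", "cx", "cy" (pixels), "pose" (4x4, takes a point from camera to world coordinates). Camera axes: x right, y up, looking along -z (the intrinsics and any distortion apply to the point x, -y, -z); pixel columns grow to the right and rows downward; lengths in m; the calibration is good to about 2 mm. A picture is of the moment at which its call begins. camera_params takes no time and is no camera call.
A pose or a line that the arm cannot do raises ctrl.MotionError and nothing moves.
- ctrl.sign_off(): hands the job in, once; it reports no verdict.
Readings, each from a call of its own:
- ctrl.current_t(): time.
- ctrl.current_q(): joint angles.
- ctrl.current_dq(): joint speeds.
- ctrl.current_effort(): joint torques, N m.
- ctrl.current_tool_pos(): TCP position.
- ctrl.current_eef_rot(): TCP orientation.
- ctrl.current_contact_force(): force on the tool from outside, world axes, zero at the start.
- ctrl.current_wrist_torque(): the same for the moment, N m.
- ctrl.current_grip_width(): opening from 0.0 (shut) to 1.0 (fully open).
Only numpy, scipy, OpenCV 4.12 (cv2) and the standard library are available. Lean on these libraries where they do the work, as an engineer would, in place of code of your own. Each camera call takes 0.05 s, during which the arm holds its last target.

TASK

Carry the filler's portion depth over to its stop pin: take the steel dip rod out of its rest, slide it down the bore of the filler, through the snug wiper, and press it gently until it bottoms on the sprung plate inside, then leave it standing there. Then pull the stop pin up until its top stands as far above its own block as the top of the rod stands above the mouth of the bore, and let go. Leave the bottle, bowl and spatula alone.

Things in the scene. Friction and masses are not known exactly. Their poses are not given: they have to be found in the camera images.
- rod: Plain steel dip rod, 150 mm long in all, about 0.16 kg: shaft 16 mm in diameter, its foot tapering over the last 8 mm to 11 mm diameter; on top a round steel head 28 mm in diameter and 22 mm high, to grip. Origin at the centre of the foot, z along the rod towards the head. Starts upright in its rest, foot 8 mm above the bench.
- rod_top (a point): Centre of the flat top of the rod's head, 150 mm above the foot.
- rod_rest: White plastic block 56 x 56 x 60 mm fixed to the bench (foot plate 75 x 75 x 6 mm), with a 20 mm hole, 52 mm deep, where the rod stands. Origin at the centre of its underside, z up.
- filler: Stainless steel dosing block 56 x 56 mm, 100 mm high, fixed to the bench on a 90 x 90 mm bolted flange 8 mm thick, with an outlet spout (36 mm across, ending 58 mm from the axis, 30 mm up) on its own +x side. A vertical bore 18.4 mm in diameter opens in the middle of its top. Origin at the centre of its underside, z up.
- bore_mouth (a point): Centre of the bore's mouth (2 mm chamfer), 100 mm above the bench. Sprung wiper buds 23 mm below it rub the rod with a few newtons of drag (less at rest), up to about 10 N while the rod's taper passes them (foot 17 to 32 mm deep), so the rod does not fall by its own weight. The bottom is a sprung plate, out of sight, at an unknown depth of 45 to 79 mm.
- plate (a joint): Spring travel of the plate at the bottom of the bore, in m: about 0 when free, grows as it is pressed down, 2.5 N per mm, end of travel 0.006. It does not tell how deep the plate lies. Press it by 0.001 to 0.005 only: beyond that its spring is harmed.
- stop_block: Aluminium block 56 x 56 mm, 85 mm high, fixed to the bench on a 90 x 56 mm foot 8 mm thick, that carries the stop pin in its middle. Origin at the centre of its underside, z up.
- stop_pin (a joint): Height of the stop pin in m: the pin's top stands 0.032 m plus this value above the top face of its block. Range 0 to 0.075, up is positive. It stays where it is left; moving it takes about 4 N.
- pin_top (a point): Centre of the flat top of the stop pin's round black plastic head, which is 24 mm in diameter and 18 mm high on a 10 mm steel pin. Moves straight up and down.
- sauce_bottle: Bystander: clear bottle 56 mm in diameter, 125 mm high, upright. Origin at the centre of its underside.
- prep_bowl: Bystander: small steel bowl 100 mm across, 45 mm high. Origin at the centre of its underside.
- spatula: Bystander: spatula lying on the bench beyond the work, 200 mm long. Origin under its middle.
Mind the look-alikes: they are no part of the job. Leave any orange look-alike of the stop_block alone.

How it is judged (in metres and radians):
On the way, in this order (a step that is already met when the one before it is completed fails the run):
1. the rod's foot is in the bore, at least 8 mm below the mouth (horizontal distance between rod and bore_mouth below 0.005 m and angle between rod's own z axis and vertical below 0.12 rad and z of rod in the frame of bore_mouth below -0.008 m), for 0.1 s.
2. the rod is pressed against the bottom: the sprung plate has given by more than 1 mm (horizontal distance between rod and bore_mouth below 0.005 m and angle between rod's own z axis and vertical below 0.12 rad and value of joint plate above 0.001 m), for 0.1 s.
At the end, for the whole second after the job is handed in: Rod released, at rest, upright in the bore (within 5 mm of its axis, 0.12 rad) and still on the plate (travel over 0.25 mm); stop pin at rest, its top as far above its block as the rod's top above the bore's mouth, within 4 mm: rod top 11 to 19 mm above pin top (horizontal distance between rod and bore_mouth below 0.005 m and angle between rod's own z axis and vertical below 0.12 rad and value of joint plate above 0.00025 m and z of rod in the frame of bore_mouth below -0.04 m and z of rod_top in the frame of pin_top between 0.011 and 0.019 m and linear speed of rod below 0.01 m/s and velocity of joint stop_pin between -0.005 and 0.005 m/s); the robot touches nothing.
It fails at once if the bottom plate pressed too hard (spring travel over 5 mm, 12.5 N) (value of joint plate above 0.005 m).
It fails at once if the rod forced against the filler (contact forces over 40 N in all) (contact force between rod and filler above 40 N).
It fails at once if the bottle moved by more than 15 mm (distance of sauce_bottle from where it was at the start of the episode above 0.015 m).
It fails at once if the bowl moved by more than 15 mm (distance of prep_bowl from where it was at the start of the episode above 0.015 m).
It fails at once if the spatula moved by more than 15 mm (distance of spatula from where it was at the start of the episode above 0.015 m).
It also fails if it takes over 72 s, if anything falls off the work surface, if the arm or the gripper's body presses on something with over 40 N, if the wrist force passes 120 N, or if a joint passes its speed limit or range.

## Working session

There is one attempt and no reset: what is moved stays moved. The work goes in short steps, each a Python script; the robot and the scene stay as the last script left them, time stands still between calls to the robot, and variables do not carry over. Pictures are saved under pics/ and viewed, and the job is handed in when it is done.

```bash
mkdir -p pics; python3 - <<'E'
from bench import ctrl
import cv2,numpy as np
for n in("scene","top"):
    cv2.imwrite(f"pics/{n}0.png",ctrl.read_camera(n)); p=ctrl.camera_params(n); print(n,{k:(np.round(v,4).tolist() if k=="pose" else v) for k,v in p.items()})
print(ctrl.current_t(),ctrl.current_eef_rot(),ctrl.current_grip_width())
E
```

```text
scene {'fx': 473.5530051080561, 'fy': 473.5530051080561, 'cx': 322.1064653567135, 'cy': 232.13003910533516, 'pose': [[0.3028, -0.5067, 0.8072, 1.13], [0.9531, 0.1619, -0.2559, -0.1987], [-0.001, 0.8468, 0.532, 0.5375], [0.0, 0.0, 0.0, 1.0]]}
top {'fx': 495.35798130812475, 'fy': 495.35798130812475, 'cx': 318.59599334756, 'cy': 241.44557295579543, 'pose': [[0.0238, 0.9794, -0.2003, 0.3659], [-0.9997, 0.024, -0.0017, -0.0173], [0.0031, 0.2003, 0.9797, 0.8994], [0.0, 0.0, 0.0, 1.0]]}
0.1 [[ 3.08719352e-01 -2.42235935e-04  9.51153144e-01]
 [-9.51152549e-01  1.06803752e-03  3.08719431e-01]
 [-1.09065019e-03 -9.99999400e-01  9.93205239e-05]] 1.0017157316938
```

View pics/scene0.png

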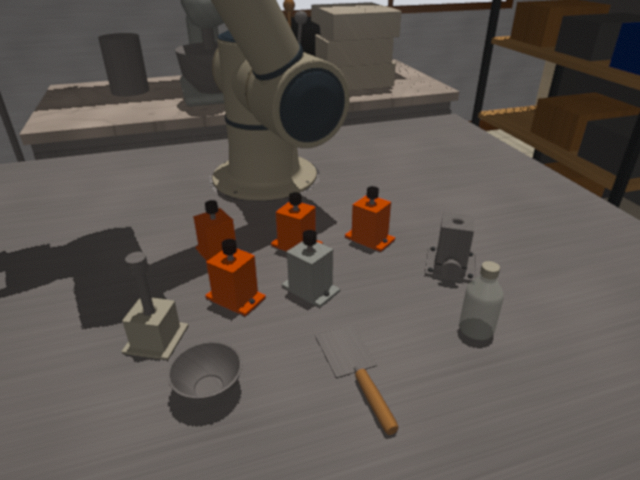

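View pics/top0.png

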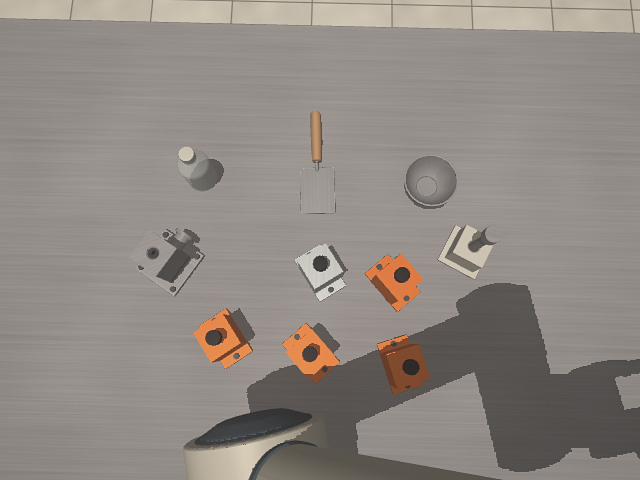

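```bash
python3 - <<'E'
import cv2,numpy as np
t=cv2.imread("pics/top0.png");s=cv2.imread("pics/scene0.png")
def c(im,x,y,w=80,h=80,f=5):
    return cv2.resize(im[y:y+h,x:x+w],None,fx=f,fy=f,interpolation=cv2.INTER_CUBIC)
# crop origins
cv2.imwrite("pics/c1.png",np.hstack([c(t,430,215),c(t,125,220)]))
cv2.imwrite("pics/c2.png",np.hstack([c(t,280,230),c(s,275,225)]))
cv2.imwrite("pics/c3.png",np.hstack([c(s,110,245,80,120),c(s,415,205,80,120)]))
E
```

```text
(no output)
```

View pics/c1.png

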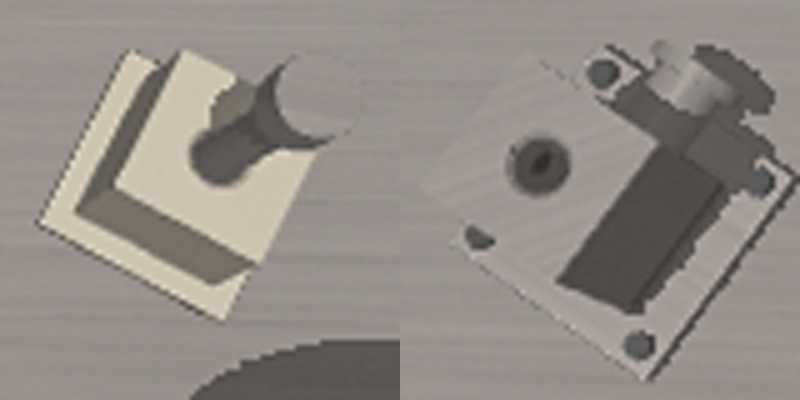

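View pics/c2.png

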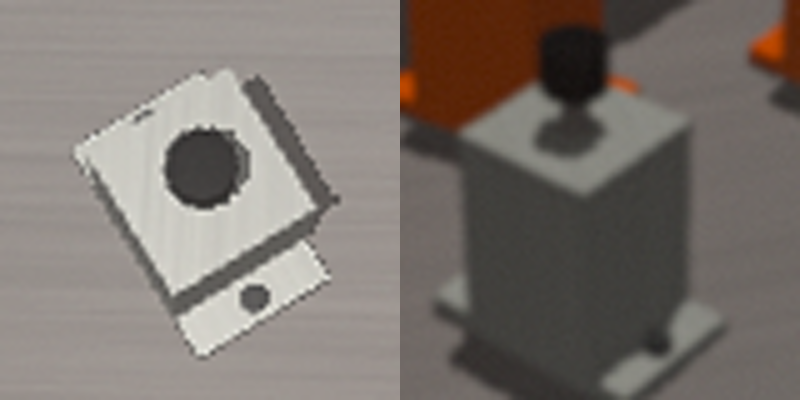

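View pics/c3.png

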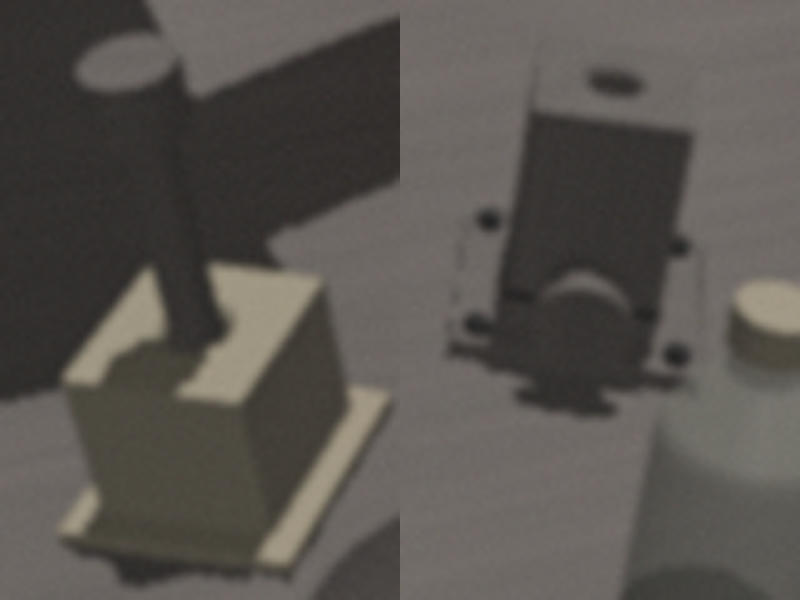

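```bash
cat > h.py <<'E'
from bench import ctrl
import cv2,numpy as np
P={n:ctrl.camera_params(n) for n in("scene","top")}
def ray(n,u,v):
    p=P[n];d=np.array([(u-p["cx"])/p["fx"],-(v-p["cy"])/p["fy"],-1.]);T=np.array(p["pose"]);return T[:3,3],T[:3,:3]@d
def onz(n,uv,z):
    o,d=ray(n,*uv);return o+d*(z-o[2])/d[2]
def tri(a,b):
    o1,d1=ray("top",*a);o2,d2=ray("scene",*b)
    s=np.linalg.lstsq(np.c_[d1,-d2],o2-o1,rcond=None)[0];p,q=o1+s[0]*d1,o2+s[1]*d2
    return (p+q)/2,np.linalg.norm(p-q)
def proj(n,X):
    p=P[n];T=np.array(p["pose"]);c=T[:3,:3].T@(np.array(X)-T[:3,3]);return p["cx"]-p["fx"]*c[0]/c[2],p["cy"]+p["fy"]*c[1]/c[2]
def R(a):
    "jaw direction azimuth a (rad), tool down"
    return np.array([[np.cos(a),0,-np.sin(a)],[np.sin(a),0,np.cos(a)],[0,-1,0]])@np.diag([1,1,-1]) if 0 else np.c_[[np.cos(a),np.sin(a),0],[0,0,-1],np.cross([np.cos(a),np.sin(a),0],[0,0,-1])]
E
python3 - <<'E'
from h import *
for nm,a,b,z in(("rod",(493.2,233.8),(134.6,257.2),.158),("bore",(152.7,252.8),(457.6,221),.1),("pin",(320.6,263.2),(309.4,232.2),.117)):
    print(nm,tri(a,b),onz("top",a,z),onz("scene",b,z))
# shaft foot hole in rest etc
E
```

```text
rod (array([ 0.53617517, -0.28413797,  0.1571487 ]), np.float64(0.0007166008043067798)) [ 0.53597853 -0.28345257  0.158     ] [ 0.53729891 -0.28431017  0.158     ]
bore (array([0.50396441, 0.25586766, 0.09955134]), np.float64(0.0008596022277405894)) [0.50370023 0.25529432 0.1       ] [0.50454727 0.25592877 0.1       ]
pin (array([ 0.49021718, -0.01896929,  0.12006052]), np.float64(0.001959489594388928)) [ 0.49045424 -0.01992771  0.117     ] [ 0.48571774 -0.01668113  0.117     ]
```

```bash
python3 - <<'E'
from h import *
x,y=.5365,-.2838
a=np.arctan2(y,x)
ctrl.goto([x,y,.26],R(a)); print(ctrl.current_t())
ctrl.move_l([x,y,.128],vel=.12,contact_N=8)
print(ctrl.current_tool_pos(),ctrl.current_contact_force())
ctrl.command_gripper(0.0)
print(ctrl.current_t(),ctrl.current_grip_width()*91,ctrl.current_tool_pos(),ctrl.current_contact_force(),ctrl.current_wrist_torque())
cv2.imwrite("pics/s1.png",ctrl.read_camera("scene"));cv2.imwrite("pics/t1.png",ctrl.read_camera("top"))
E
```

```text
1.8
[ 0.53686137 -0.28408933  0.12869636] [-0.08191462 -0.76146049  0.05447817]
4.0417 26.81027606738855 [ 0.53645485 -0.28376684  0.12796392] [0.78658797 0.67314053 0.10482861] [-0.01927163  0.02824115  0.00844525]
```

View pics/s1.png

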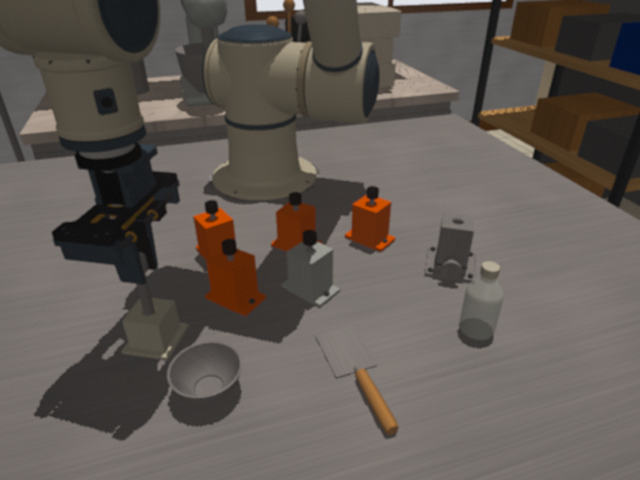

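The picture shows the head gripped between the fingers and the rod upright in its rest (foot of rest at about 152,330). Next I lift it and bring it over the bore.

```bash
python3 - <<'E'
from h import *
x,y=.5365,-.2838
ctrl.move_l([x,y,.30],vel=.15)
print(ctrl.current_contact_force(),ctrl.current_grip_width()*91)
x,y=.504,.2556
ctrl.goto([x,y,.28],R(np.arctan2(y,x))) 
ctrl.move_l([x,y,.235],vel=.1); ctrl.sleep(.3)
print(ctrl.current_t(),ctrl.current_tool_pos(),ctrl.current_contact_force(),ctrl.current_grip_width()*91)
s=ctrl.read_camera("scene");t=ctrl.read_camera("top")
cv2.imwrite("pics/s2.png",s);cv2.imwrite("pics/t2.png",t)
c=lambda im,x,y,f=5:cv2.resize(im[y:y+120,x:x+80],None,fx=f,fy=f,interpolation=cv2.INTER_CUBIC)
cv2.imwrite("pics/c4.png",np.hstack([c(s,415,140),c(t,115,190)]))
E
```

```text
[-0.63807915  0.57919565 -0.71609146] 27.069778528638416
8.2917 [0.50420808 0.2556787  0.23545123] [-0.68605992 -0.02087942 -0.97923457] 27.426532920121954
```

View pics/c4.png

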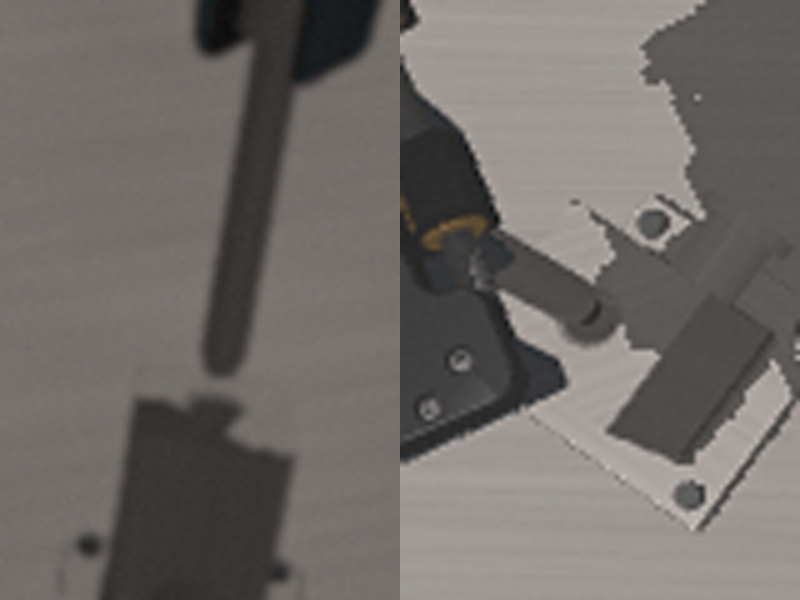

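```bash
python3 - <<'E'
from h import *
p=ctrl.current_tool_pos();print(p)
f=np.array([p[0],p[1],p[2]-.1197])
for z in(0,.02,.05,.08,.11):
    for n,ox,oy in(("scene",415,140),("top",115,190)):
        u,v=proj(n,f+[0,0,z]); print(z,n,round((u-ox)*5+2),round((v-oy)*5+2))
s=cv2.imread("pics/s2.png")
cv2.imwrite("pics/c5.png",cv2.resize(s[190:260,430:500],None,fx=8,fy=8,interpolation=cv2.INTER_CUBIC))
E
```

```text
[0.50408471 0.25565667 0.23525747]
0 scene 220 369
0 top 174 306
0.02 scene 229 320
0.02 top 153 295
0.05 scene 242 244
0.05 top 119 276
0.08 scene 256 164
0.08 top 82 256
0.11 scene 271 82
0.11 top 42 234
```

View pics/t2.png

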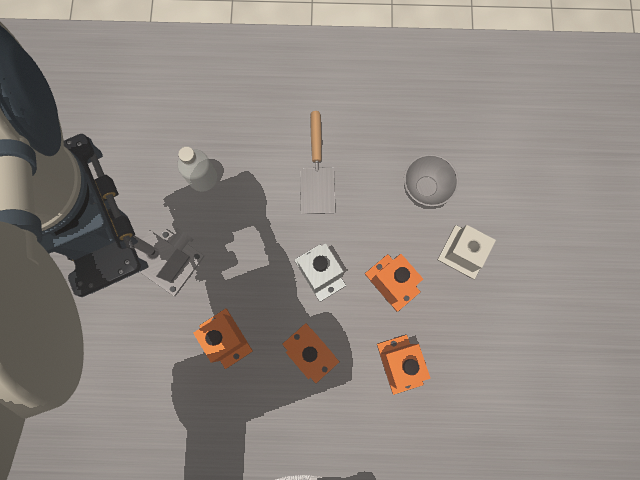

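Foot and shaft project to within about 1 px of where an upright rod should appear, with the foot over the bore mouth (about 153,253 in top). Next I insert it a short way with a force guard.

```bash
cat >> h.py <<'E'
def st(m=""):
    print(m,round(ctrl.current_t(),2),"tcp",np.round(ctrl.current_tool_pos(),4),"F",np.round(ctrl.current_contact_force(),1),"M",np.round(ctrl.current_wrist_torque(),2),"g",round(ctrl.current_grip_width()*91,1))
E
python3 - <<'E'
from h import *
x,y=.504,.2556
st()
print(ctrl.move_l([x,y,.212],vel=.03,contact_N=5));st()
if 1:
  print(ctrl.move_l([x,y,.206],vel=.02,contact_N=6));ctrl.sleep(.2);st()
E
```

```text
8.39 tcp [0.5041 0.2557 0.2353] F [ 0.4  0.3 -1.9] M [ 0.   -0.13 -0.01] g 27.0
False
 9.31 tcp [0.5041 0.2556 0.2121] F [ 0.1  0.5 -1.2] M [ 0.12 -0.07  0.04] g 27.1
False
 9.96 tcp [0.504  0.2556 0.206 ] F [ 0.3 -0.2 -1.2] M [ 0.09 -0.03  0.02] g 27.2
```

```bash
python3 - <<'E'
from h import *
x,y=.504,.2556
for z in (.2,.194,.188,.180):
  r=ctrl.move_l([x,y,z],vel=.02,contact_N=16);st(r)
  if r: break
E
```

```text
False 10.41 tcp [0.5039 0.2556 0.1998] F [ 0.7 -0.8 -1.4] M [ 0.05 -0.08 -0.  ] g 27.6
False 10.86 tcp [0.5041 0.2556 0.1939] F [ 0.8  1.5 -2.8] M [ 0.2  -0.45  0.  ] g 27.2
False 11.31 tcp [0.5037 0.2555 0.1875] F [ 1.1  0.4 -4.9] M [ 0.28 -0.45 -0.01] g 27.0
False 11.86 tcp [0.5041 0.2556 0.18  ] F [ 0.7  0.4 -2.1] M [ 0.31 -0.36 -0.02] g 27.3
```

```bash
python3 - <<'E'
from h import *
for i in range(3): ctrl.sleep(.1);st()
s=ctrl.read_camera("scene");cv2.imwrite("pics/s3.png",s)
p=ctrl.current_tool_pos()
print("head top/bottom exp px",[np.round(proj("scene",p+np.array([0,0,z])),1) for z in(.0297,.0077,0)],np.round(proj("scene",[.504,.2556,.1]),1))
cv2.imwrite("pics/c6.png",cv2.resize(s[110:260,390:530],None,fx=4,fy=4,interpolation=cv2.INTER_CUBIC))
E
```

```text
11.96 tcp [0.504  0.2556 0.18  ] F [ 0.9  1.6 -1.9] M [ 0.33 -0.35 -0.01] g 26.8
 12.06 tcp [0.504  0.2556 0.18  ] F [ 0.6  1.5 -2.1] M [ 0.31 -0.38  0.04] g 27.3
 12.16 tcp [0.504  0.2556 0.18  ] F [ 0.9  0.3 -1.4] M [ 0.33 -0.34  0.02] g 27.3
head top/bottom exp px [array([467.1, 164.8]), array([465.1, 176.7]), array([464.3, 180.8])] [457.3 220.9]
```

View pics/c6.png

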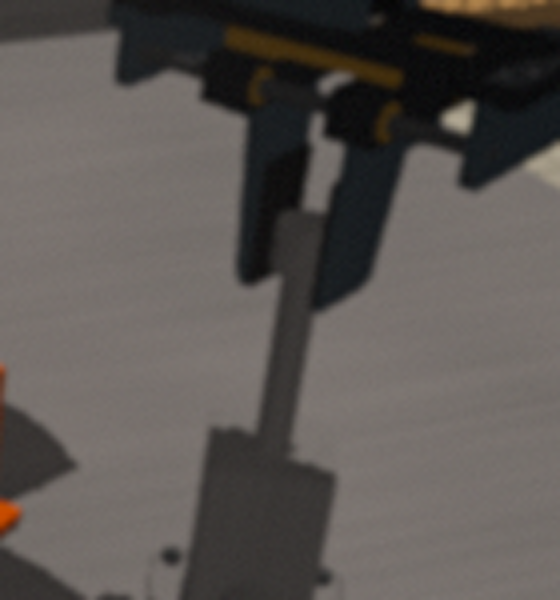

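```bash
python3 - <<'E'
from h import *
x,y=.504,.2556
base=None;h=[]
for i in range(1,36):
  z=.180-.001*i
  r=ctrl.move_l([x,y,z],vel=.01,contact_N=9)
  f=np.mean([ctrl.current_contact_force()[2] for _ in range(6)]);h.append(f)
  print(i,round(ctrl.current_t(),2),round(ctrl.current_tool_pos()[2],4),round(f,2),r)
  if r: break
  if len(h)>4 and f-np.median(h[:-3])>4.5: break
st()
E
```

```text
1 12.46 0.179 -0.75 False
2 12.71 0.178 0.1 False
3 12.96 0.1768 -2.33 False
4 13.21 0.1758 -2.75 False
5 13.46 0.1748 -2.16 False
6 13.71 0.1739 -2.65 False
7 13.96 0.1729 -1.18 False
8 14.21 0.1719 -1.32 False
9 14.46 0.1711 2.65 False
 14.46 tcp [0.5041 0.2556 0.1711] F [0.7 0.4 2.7] M [ 0.3  -0.27  0.04] g 27.1
```

```bash
python3 - <<'E'
from h import *
x,y=.504,.2556
def rd():
  ctrl.sleep(.2);return np.mean([(ctrl.sleep(.01),ctrl.current_contact_force()[2])[1] for _ in range(8)])
print(rd())
for z in(.1705,.170):
  r=ctrl.move_l([x,y,z],vel=.01,contact_N=7)
  print(z,np.round(ctrl.current_tool_pos()[2],4),round(rd(),2),r)
st()
E
```

```text
2.555304034284818
0.1705 0.1707 5.48 False
0.17 0.1703 7.38 False
 15.76 tcp [0.5042 0.2557 0.1703] F [-0.3  1.8  7.4] M [ 0.25 -0.05 -0.02] g 27.7
```

Contact force has risen about 9 N over baseline, which suggests the plate is pressed by about 2–3.5 mm. Lateral forces are small. I release the rod here and measure its top with a light touch.

```bash
python3 - <<'E'
from h import *
x,y=.504,.2556
st()
ctrl.command_gripper(0.6);ctrl.sleep(.3);st("rel")
ctrl.move_l([x,y,.225],vel=.1)
ctrl.command_gripper(0.0);ctrl.sleep(.2);st("shut")
r=ctrl.move_l([x,y,.207],vel=.05,contact_N=4);st(r)
if not r:
  r=ctrl.move_l([x,y,.199],vel=.008,contact_N=2.5);st(r)
ctrl.move_l([x,y,.26],vel=.15)
s=ctrl.read_camera("scene");t=ctrl.read_camera("top");cv2.imwrite("pics/s4.png",s);cv2.imwrite("pics/t4.png",t)
print([np.round(proj(n,[x,y,.202]),1) for n in("scene","top")])
cv2.imwrite("pics/c7.png",cv2.resize(s[110:260,390:530],None,fx=4,fy=4,interpolation=cv2.INTER_CUBIC))
E
```

```text
15.76 tcp [0.5042 0.2557 0.1703] F [-0.3  1.8  7.4] M [ 0.25 -0.05 -0.02] g 27.7
rel 16.66 tcp [0.504  0.2556 0.17  ] F [-0.7 -0.  -0.3] M [-0.02 -0.13  0.03] g 54.5
shut 18.47 tcp [0.504  0.2556 0.225 ] F [-0.1 -0.4 -0.2] M [ 0.03 -0.12 -0.04] g 0.6
False 18.98 tcp [0.5039 0.2556 0.2067] F [-0.1  0.5  0.5] M [-0.01 -0.16 -0.04] g 0.6
True 19.73 tcp [0.5039 0.2556 0.2004] F [ 0.7 -0.3  3.1] M [ 0.04 -0.14 -0.03] g -0.1
[array([466.4, 169. ]), array([129.4, 240. ])]
```

View pics/c7.png

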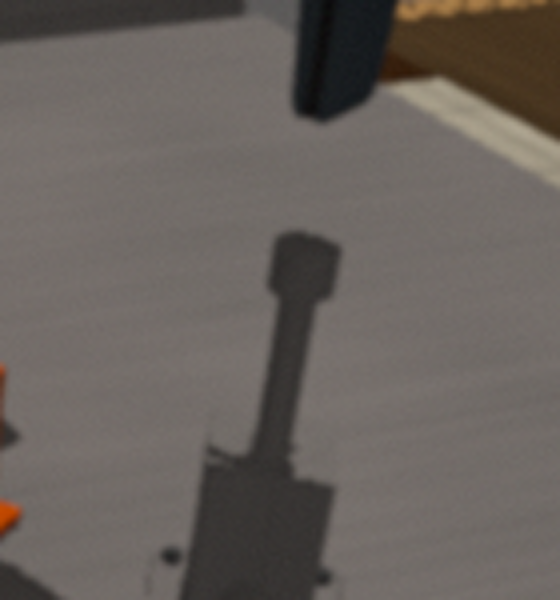

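```bash
python3 - <<'E'
from h import *
x,y=.504,.2556
ctrl.move_l([x,y,.2045],vel=.08);ctrl.sleep(.2)
def rd():
  ctrl.sleep(.08);return np.mean([(ctrl.sleep(.01),ctrl.current_contact_force()[2])[1] for _ in range(6)])
b=rd();print("base",b)
for i in range(1,14):
  z=.2045-.0005*i
  r=ctrl.move_l([x,y,z],vel=.008,contact_N=5); f=rd()-b
  print(round(ctrl.current_tool_pos()[2],4),round(f,2),r)
  if f>7 or r: break
E
```

```text
base -0.2218085956567114
0.204 0.35 False
0.2035 0.49 False
0.203 -0.08 False
0.2025 0.12 False
0.202 0.27 False
0.2015 0.15 False
0.201 0.3 False
0.2005 0.95 False
0.2003 5.8 False
0.2 8.02 False
```

```bash
python3 - <<'E'
from h import *
x,y=.504,.2556
def rd(n=10):
  a=[]
  for _ in range(n): ctrl.sleep(.02);a.append(ctrl.current_contact_force()[2])
  return round(np.mean(a)+.22,2)
print([rd() for _ in range(3)],ctrl.current_tool_pos()[2])
for z in(.1992,.1989):
  ctrl.move_l([x,y,z],vel=.008,contact_N=4)
  a=[rd(),rd()];print(z,round(ctrl.current_tool_pos()[2],4),a)
  if a[-1]>9: break
for z in(.1995,.200,.2005,.201,.2015,.202):
  ctrl.move_l([x,y,z],vel=.01);print(z,round(ctrl.current_tool_pos()[2],4),rd(6))
E
```

```text
[np.float64(7.73), np.float64(7.71), np.float64(7.6)] 0.2000090636703534
0.1992 0.1999 [np.float64(9.99), np.float64(10.42)]
0.1995 0.2 7.53
0.2 0.2001 5.0
0.2005 0.2003 0.12
0.201 0.201 0.07
0.2015 0.2015 0.16
0.202 0.202 0.42
```

The rod did not yield under a 10 N push from above, so plate spring and wiper stiction can't be told apart. To settle it I lift the rod 6 mm in the bore and push it down again from above, which measures drag and plate stiffness in one direction only.

```bash
python3 - <<'E'
from h import *
x,y=.504,.2556
ctrl.move_l([x,y,.225],vel=.12)
ctrl.command_gripper(0.6)
ctrl.move_l([x,y,.1703],vel=.08); ctrl.command_gripper(0.0);st("grip")
for z in(.1713,.1733,.1763):
  ctrl.move_l([x,y,z],vel=.02);st("up")
ctrl.command_gripper(0.6);ctrl.move_l([x,y,.232],vel=.12);ctrl.command_gripper(0.0);ctrl.sleep(.1)
b=ctrl.current_contact_force()[2]
ctrl.move_l([x,y,.209],vel=.08)
def rd(n=5):
  a=[]
  for _ in range(n): ctrl.sleep(.01);a.append(ctrl.current_contact_force()[2])
  return round(np.mean(a)+.22,2)
print("base",b+.22,rd())
for i in range(1,19):
  z=.209-.0005*i
  r=ctrl.move_l([x,y,z],vel=.01,contact_N=6);f=rd()
  print(round(z,4),round(ctrl.current_tool_pos()[2],4),f,r)
  if f>7 or r: break
st()
E
```

```text
grip 31.22 tcp [0.5041 0.2556 0.1705] F [-0.6  0.4  3.4] M [-0.12 -0.03  0.03] g 27.9
up 31.47 tcp [0.5041 0.2557 0.1715] F [-0.4 -0.6  4.9] M [-0.02 -0.   -0.  ] g 27.2
up 31.72 tcp [0.5042 0.2557 0.1736] F [-1.2 -0.2  4.9] M [ 0.01 -0.11 -0.02] g 27.0
up 32.02 tcp [0.5042 0.2557 0.1766] F [-0.4  0.7  2.8] M [ 0.11 -0.08  0.01] g 27.2
base 0.9293433766690777 0.49
0.2085 0.2088 0.06 False
0.208 0.208 0.75 False
0.2075 0.2075 0.26 False
0.207 0.207 -0.03 False
0.2065 0.2066 2.65 False
0.206 0.206 3.28 False
0.2055 0.2054 2.58 False
0.205 0.2049 1.72 False
0.2045 0.2044 2.47 False
0.204 0.2039 1.4 False
0.2035 0.2035 2.82 False
0.203 0.203 2.78 False
0.2025 0.2026 4.72 False
0.202 0.202 4.42 False
0.2015 0.2017 6.1 False
0.201 0.2011 5.74 False
0.2005 0.2008 7.89 False
 39.67 tcp [0.5042 0.2557 0.2008] F [ 0.5 -0.3  7.2] M [-0.11 -0.27  0.05] g 0.3
```

The push gives steady drag of about 2.5 N, then from a rod top of about 0.203 the force rises about 2.5 N/mm. That is the plate: the rod now sits about 2.1 mm into its travel, and about 2.8 mm was reached earlier. The rod top is at about 0.201, so the pin top should end at about 0.186.

```bash
python3 - <<'E'
from h import *
ctrl.move_l([.504,.2556,.24],vel=.15)
x,y=.490,-.0195
ctrl.goto([x,y,.17],R(np.arctan2(y,x)));st()
ctrl.move_l([x,y,.128],vel=.08,contact_N=5);ctrl.sleep(.1);st()
r=ctrl.move_l([x,y,.114],vel=.01,contact_N=2);st(r)
ctrl.move_l([x,y,.16],vel=.12)
s=ctrl.read_camera("scene");t=ctrl.read_camera("top");cv2.imwrite("pics/s5.png",s)
cv2.imwrite("pics/c8.png",np.hstack([cv2.resize(s[190:310,270:350],None,fx=5,fy=5,interpolation=cv2.INTER_CUBIC),cv2.resize(s[110:230,420:500],None,fx=5,fy=5,interpolation=cv2.INTER_CUBIC)]))
E
```

```text
41.19 tcp [ 0.4903 -0.0188  0.1701] F [-0.1 -0.   0.3] M [ 0.03 -0.13  0.03] g 0.5
 41.97 tcp [ 0.4904 -0.0195  0.1285] F [-0.2  0.   0.4] M [-0.02 -0.05  0.  ] g 0.9
True 42.86 tcp [ 0.4898 -0.0195  0.1188] F [ 0.4 -1.7  1.3] M [-0.07 -0.19 -0.02] g 0.4
```

View pics/c8.png

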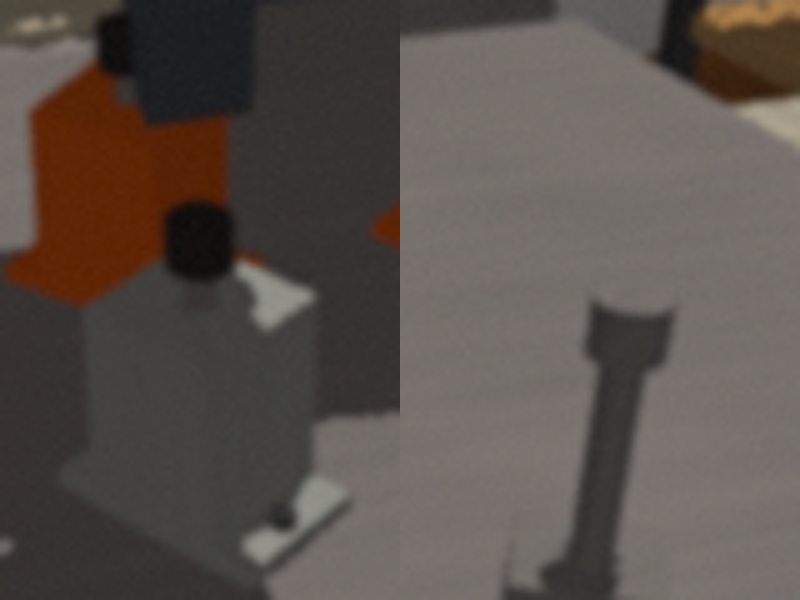

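The left crop shows the pin head in the clear with its top around scene px (310,232). The right crop shows the rod upright in the bore. I grip the head and pull it up 67 mm.

```bash
python3 - <<'E'
from h import *
x,y=.490,-.0195
ctrl.command_gripper(0.6)
ctrl.move_l([x,y,.093],vel=.1,contact_N=6);st()
ctrl.command_gripper(0.0);st("grip")
ctrl.move_l([x,y,.160],vel=.06);ctrl.sleep(.2);st("up")
ctrl.command_gripper(0.6);ctrl.move_l([x,y,.23],vel=.12);ctrl.command_gripper(0.0)
ctrl.move_l([x,y,.196],vel=.1);ctrl.sleep(.15);b=ctrl.current_contact_force()[2]
for i in range(1,30):
  z=.194-.0005*i
  ctrl.move_l([x,y,z],vel=.02)
  ctrl.sleep(.02);f=np.mean([(ctrl.sleep(.01),ctrl.current_contact_force()[2])[1] for _ in range(3)])-b
  print(round(ctrl.current_tool_pos()[2],4),round(f,2))
  if f>1.5:break
ctrl.move_l([x,y,.24],vel=.15);st()
E
```

```text
45.2 tcp [ 0.4903 -0.0195  0.0934] F [ 0.6 -0.2 -0.4] M [-0.04 -0.13 -0.01] g 54.5
grip 45.79 tcp [ 0.4902 -0.0195  0.0932] F [ 1.1 -0.1  3. ] M [ 0.07 -0.22  0.01] g 23.0
up 47.26 tcp [ 0.4902 -0.0195  0.16  ] F [ 4.2 -0.3  2.4] M [ 0.02 -0.93 -0.03] g 23.3
0.1936 -0.35
0.193 -0.41
0.1925 0.06
0.192 -0.49
0.1915 0.42
0.191 -0.22
0.1905 0.3
0.19 -0.38
0.1895 -0.5
0.189 -0.6
0.1885 -0.91
0.188 -0.35
0.1875 -0.15
0.187 -0.18
0.1865 -0.36
0.186 -0.26
0.1855 0.65
0.185 1.32
0.1845 0.88
0.184 1.07
0.1835 0.78
0.183 0.26
0.1825 0.36
0.182 0.68
0.1815 1.42
0.1809 0.73
0.1805 0.92
0.1799 0.6
0.1795 0.93
 59.23 tcp [ 0.4896 -0.0194  0.2394] F [ 0.   0.9 -0.8] M [-0.04 -0.09  0.03] g 0.5
```

```bash
python3 - <<'E'
from h import *
s=ctrl.read_camera("scene");t=ctrl.read_camera("top");cv2.imwrite("pics/s6.png",s);cv2.imwrite("pics/t6.png",t)
for z in(.175,.18,.186,.19): print(z,[np.round(proj(n,[.490,-.0195,z]),1) for n in("scene","top")])
u0,v0=280,150
cv2.imwrite("pics/c9.png",cv2.resize(s[v0:v0+110,u0:u0+80],None,fx=7,fy=7,interpolation=cv2.INTER_CUBIC)[:600*2])
E
```

```text
0.175 [array([307.9, 203.1]), array([320.6, 257.3])]
0.18 [array([307.9, 200.3]), array([320.6, 256.8])]
0.186 [array([307.8, 196.9]), array([320.6, 256.1])]
0.19 [array([307.7, 194.7]), array([320.7, 255.6])]
```

View pics/c9.png

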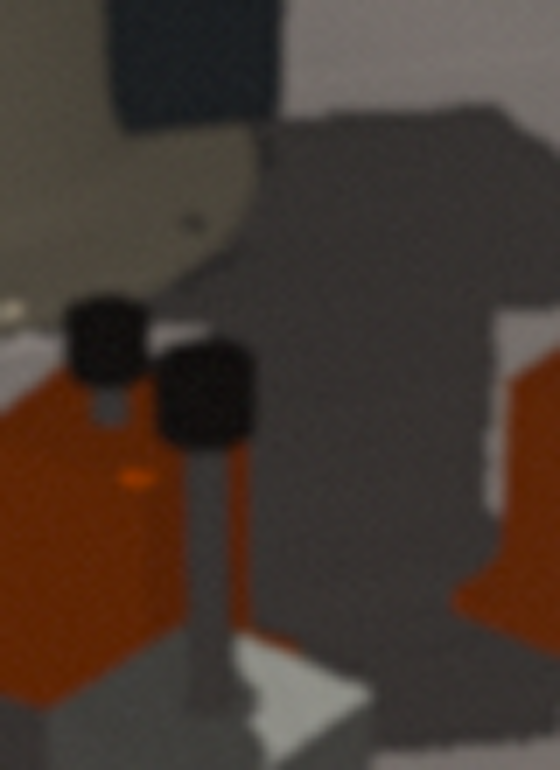

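View pics/s6.png

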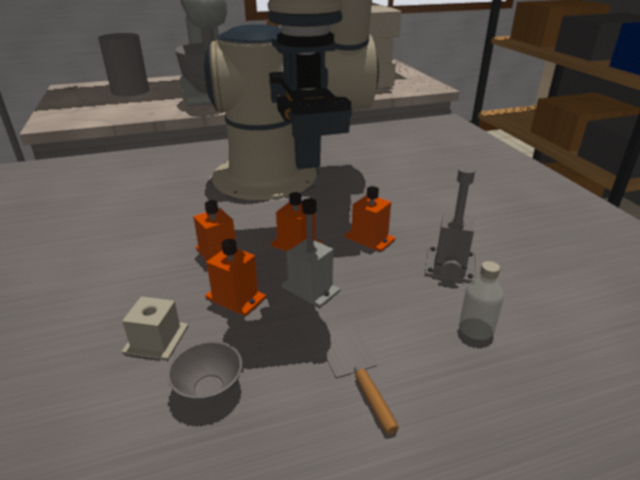

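The head's top centre is at about (309,200.6), which is z ≈ 0.1795. My check touch had pushed the pin down from about 0.186. I regrip it with the same offset, raise it back to TCP 0.160, and this time only check by camera.

```bash
python3 - <<'E'
from h import *
x,y=.490,-.0195
ctrl.command_gripper(0.55)
ctrl.move_l([x,y,.1535],vel=.12)
ctrl.command_gripper(0.0);st("grip")
ctrl.move_l([x,y,.160],vel=.025);ctrl.sleep(.1);st("up")
ctrl.command_gripper(0.55);ctrl.move_l([x,y,.235],vel=.12);st()
s=ctrl.read_camera("scene");cv2.imwrite("pics/s7.png",s)
u0,v0=280,150
a=cv2.resize(s[v0:v0+110,u0:u0+55],None,fx=5,fy=5,interpolation=cv2.INTER_CUBIC)
b=cv2.resize(s[150:260,430:500],None,fx=5,fy=5,interpolation=cv2.INTER_CUBIC)
cv2.imwrite("pics/c10.png",np.hstack([a,b]))
print(proj("scene",[.504,.2556,.201]))
E
```

```text
grip 61.61 tcp [ 0.4902 -0.0195  0.1537] F [1.  0.1 3.2] M [ 0.03 -0.15  0.01] g 23.3
up 62.12 tcp [ 0.4902 -0.0195  0.1602] F [2.7 0.2 3.7] M [ 0.01 -0.45 -0.  ] g 23.1
 63.49 tcp [ 0.4896 -0.0195  0.2344] F [-0.8  0.9 -0.3] M [-0.01 -0.12 -0.01] g 50.0
(np.float64(466.2913390055927), np.float64(169.53564554010282))
```

View pics/c10.png

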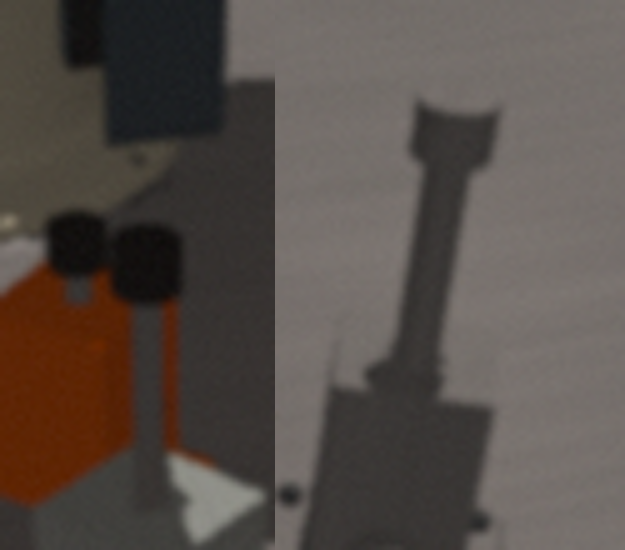

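Compared with the previous picture, the pin head's top edge moved from row 198.3 to 194.4, a rise of about 6.9 mm, so its top is at about 0.186. The rod stands upright, and nothing is touched. I hand it in.

```bash
python3 -c "
from bench import ctrl
ctrl.sign_off();print(ctrl.current_t())"
```

```text
the job is handed in; nothing more can be done
the job is handed in; nothing more can be done
```

I put the dip rod down the filler's bore, pressed it onto the sprung plate and left it standing there. I then set the stop pin to match and handed the job in at about 63.5 s of the 72 s allowed; no verdict was reported.

- **Rod:** The first press was ambiguous, because the rod did not yield to a 10 N push from above. I lifted it 6 mm in the bore and pushed it down again. That showed about 2.5 N of drag, then about 2.5 N per mm once the rod top reached about 0.203 m. The plate was pressed about 2.1 mm on that last push, and an estimated 2.8 mm earlier, with the 5 mm limit not reached by my estimate. The rod top ended at about 0.201 m, roughly 101 mm above the mouth of the bore.
- **Stop pin:** I raised its top to about 0.186 m, but my touch check afterwards pushed it down to about 0.1795 m. I gripped it again and raised it 6.5 mm.
- **Last checks:** The camera showed the pin had risen about 6.9 mm on that second lift, so its top is again at about 0.186 m. That puts the rod top about 15 mm above the pin top, against the 11 to 19 mm allowed. The rod looked upright and nothing was being touched. I did not measure the bottle, bowl and spatula, but they looked unmoved in the pictures.

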